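# Put the screwdriver away and shut its drawer

## Robot

A 6-joint arm with a two-finger parallel gripper is mounted at the origin on the work surface. World frame = base frame: x ahead of the robot, y to its left, z up, the work surface at z = 0. Lengths are in m, angles in rad, forces in N, time in s.
With the tool pointing down it reaches from about 0.225 to 0.875 m from the base axis. Payload 3.4 kg.
Tool frame: the origin (TCP) lies at the very end of the fingers, on their centre line; the grasp point (between the pads) lies 19 mm behind it; y points along the fingers, z is the direction in which the jaws open and shut, and the axes are right-handed (so a half turn about y gives the same grasp; the last joint's range is limited). The gripper opens to 85 mm and grips with 20 to 120 N. Pads are 22 mm wide; open, the fingers measure 114 mm over their backs; the gripper's body (76 mm by 85 mm) begins 54 mm behind the grasp point. The pads swing forward as they close: fully open they stand 13 mm farther back than shut.
Start: joints at [-1.267, 0.276, 1.505, -0, 1.361, -0.121], TCP at [0.237, -0.524, 0.231] pointing down, gripper open.
Joint ranges: [-2.89, 2.89], [-0.75, 2.08], [0.22, 2.7], [-1.18, 4.32], [0.11, 2.71], [-2.7, 2.7]. Speed limits (rad/s): [2.57, 2.57, 3.14, 3.14, 3.14, 3.14].

## Interface

Orientations are given as [roll, pitch, yaw] about the fixed x, y, z axes, in that order (R = Rz(yaw) Ry(pitch) Rx(roll)).
In Python, from bench import monitor, snapshot, camera_params, manip gives the robot as it stands.
- The arm moves only by the tool move_arm, never from a script. Its arguments are lists of equal length, an entry for each row: "slide": the shift along the tool's x, y, z in cm, a list of three; "turn": the turn about the tool's y in rad; "jaw": the gripper command: -1 is fully open, 1 is shut, values between are in proportion. In form: {"slide": [[x, y, z], ...], "turn": [turn, ...], "jaw": [jaw, ...]}. A call has 1 to 5 rows; each row is the pose to reach, as a shift and turn from the pose measured when the call began, along the tool's axes at that moment; what a row does not reach only later rows make up. A row lasts 1/8 s, in which the tool goes at most 62.5 mm and 10.7 degrees, less where a joint would pass 70% of its speed; a pose out of reach is approached as far as the arm can. A call with a gripper value outside its range is refused whole. The fingers move at their own pace and stop on an object; "grip_force" is the grip in N (left out, the last holds). Time passes only in rows, so rows that repeat a pose let the fingers close. It gives the time, the measured TCP pose, the force and the opening at its end, in the units of the state.
- monitor.state(): the state, without advancing time (a new reading comes with each control period).
- snapshot(name): name is "side" or "top"; returns the picture (420x560x3 uint8, blue, green, red); there is no depth.
- camera_params(name): a dict with "fovy" (degrees; the focal length in pixels is half the picture's height over the tangent of half this angle, whatever the lens; pixels are square), "cx", "cy" (the principal point, pixels), "R" (3x3) and "t" (3): a world point X has camera coordinates R X + t. Camera axes: x right, y down, z forward; pixel columns grow to the right and rows downward; lengths in m; the calibration is good to about 2 mm. A picture is of the moment at which its call begins. camera_params takes no time and is no camera call.
- manip.close_job(): hands the job in, once; it reports no verdict.
The state is a dict: "t": time; "joints": joint angles; "qvel": joint speeds; "joint_efforts": joint torques, N m; "tcp_pos": TCP position; "orientation": TCP orientation; "force": force on the tool from outside, world axes, zero at the start; "wrist_torque": the same for the moment, N m; "finger_gap": finger opening in m.
Only numpy, scipy, OpenCV 4.12 (cv2) and the standard library are available. Lean on these libraries where they do the work, as an engineer would, in place of code of your own. Each camera call takes 0.05 s, during which the arm holds its last target. There are 200 camera calls.

## Task

Put the orange cordless screwdriver away: lay it flat inside the open blue-fronted drawer, setting it down rather than dropping it, then push that drawer fully home past its catch until it seats, without slamming it. Leave the yellow-fronted drawer shut and everything else where it is.

Things in the scene. Friction and masses are not known exactly. Their poses are not given: they have to be found in the camera images.
- driver: Cordless screwdriver, 150 mm long, 0.2-0.45 kg, lying on the bench to the left or right. Orange/black square grip 95 long x 34 x 34, then a round chuck (24 across, 22 long) and a bit (8 across, 33 long). Origin: on the underside, under the middle of the square grip (grasp here, across). x along the tool to the bit (tip at x = +102, back end at -48), z up; axis 17 mm above the underside.
- driver_mid (a point): Middle of the screwdriver's overall length, on its axis: 27.5 mm from driver's origin towards the bit, 17 mm up. Axes as driver.
- blue_unit: Fixed grey steel one-drawer unit, 240 deep (x) x 215 wide (y) x 85 high, drawer with a blue front. Origin: centre of its underside on the bench; its front faces its own -x, roughly towards the robot; the drawer slides out along -x. The yellow unit stands beside it, 5 mm apart; either may be on the left.
- blue_drawer (a joint): How far the blue drawer is out, m: 0 fully home, 0.16 farthest; starts 0.12 to 0.15. Slides with about 1.5 N friction plus drag and stays where left. A sprung ball catch resists between 13 and 5 mm out (push up to about 10 N in all), then snaps the drawer home and holds it there; let go before that, it stays ajar.
- blue_tray (a point): Centre of the blue drawer's inner floor, 17 mm above the bench; axes as blue_unit (x to the back). Tray inside 205 (x) x 186 (y), walls 5 thick, 45 high. Open to the sky only from x = -102 mm to x = (joint value - 107 mm); the rest is under the unit's top. Blue front plate: 12 thick, 209 wide, 9 to 79 mm above the bench, outer face at x = -119.5 mm.
- blue_handle (a point): Middle of the blue drawer's handle: a level steel bar 100 mm long (along y), about 10 mm thick, 35 mm in front of the blue front's outer face, 55 mm above the bench, with a gap behind it. Axes as blue_unit.
- yellow_unit: The same kind of unit with a yellow-fronted drawer, shut. Origin: centre of its underside.
- yellow_drawer (a joint): How far the yellow drawer is out, m; starts and stays at 0 (shut).
- bracket_a: Bystander: zinc sheet channel 130 x 30 x 22 mm lying in front of the yellow drawer, origin under its middle, x along it.
- bracket_b: Bystander: same bracket lying on the left of the drawer units.
- screw_tray: Bystander: dark wooden tray of screws, 130 x 100 x 18 mm, origin under its middle; on the half of the bench across from the screwdriver.
- oil: Bystander: white bottle with red cap, 44 mm across, 110 high, standing on top of the yellow unit, origin under its base.
Mind the look-alikes: they are no part of the job. There is more than one size of the driver; the job needs the middle-sized.

How it is judged:
By the outcome, as a careful person would: the job done as asked, in the order asked, and still so for the second after the job is handed in, with the robot touching nothing.
It also fails if it takes over 58 s, if anything falls off the work surface, if the arm or the gripper's body presses on something with over 40 N, if the wrist force passes 120 N, or if a joint passes its speed limit or range.

## Working session

There is one attempt and no reset: what is moved stays moved. The work goes in short steps, Python scripts to look and compute and a tool call to move; the robot and the scene stay as the last step left them, time stands still between calls to the robot, and variables do not carry over. Pictures are saved under pics/ and viewed, about 8 in all and at most 12, crops included, and the job is handed in when it is done.

Besides the shell and the picture viewer there is one more tool, called after "Emit:" as name(argument=value, ...) on one line, values as JSON. move_arm: Moves the arm, as the interface text tells. Its arguments: {"type":"object","properties":{"slide":{"type":"array"},"turn":{"type":"array"},"jaw":{"type":"array"},"grip_force":{"type":"number"}},"required":["slide","turn","jaw"]}

```bash
mkdir -p pics
python3 - <<'E'
from bench import monitor, snapshot, camera_params
import cv2
for n in("top","side"):
    cv2.imwrite(f"pics/{n}0.png",snapshot(n)); p=camera_params(n); print(n,p)
print(monitor.state())
E
```

```text
top {'fovy': 52.31270692300849, 'cx': 275.4113673726375, 'cy': 214.85577021322308, 'R': array([[ 2.62042792e-03, -9.99695670e-01, -2.45296013e-02],
       [-9.95680425e-01, -3.31734064e-04, -9.28460126e-02],
       [ 9.28096194e-02,  2.46669402e-02, -9.95378278e-01]]), 't': array([0.01787358, 0.55201618, 1.11447402])}
side {'fovy': 50.61722938403672, 'cx': 276.36716462964813, 'cy': 211.03650736964906, 'R': array([[-0.91292225, -0.40792332, -0.01309676],
       [-0.29126759,  0.67365685, -0.67922723],
       [ 0.28589535, -0.61626699, -0.73381118]]), 't': array([0.49306591, 0.20620352, 0.96556513])}
{'t': 0.1, 'joints': array([-1.26700841e+00,  2.76522554e-01,  1.50598061e+00, -3.26339357e-05,
        1.36070150e+00, -1.20975706e-01]), 'qvel': array([-0.00080573, -0.00115014, -0.00475007, -0.00116297,  0.00161359,
       -0.00027274]), 'joint_efforts': array([ 8.47646588e-04, -4.17700982e+01, -2.46406317e+01, -3.17394461e-04,
        5.85182002e-03,  1.98468859e-05]), 'tcp_pos': array([ 0.23681918, -0.52346255,  0.23054179]), 'orientation': array([-1.57240041e+00,  1.62866682e-04, -2.71682233e+00]), 'force': array([-1.18034941,  0.01653406, -0.5051499 ]), 'wrist_torque': array([-0.0030609 , -0.01447474,  0.02452151]), 'finger_gap': 0.08527769191546095}
```

View pics/top0.png

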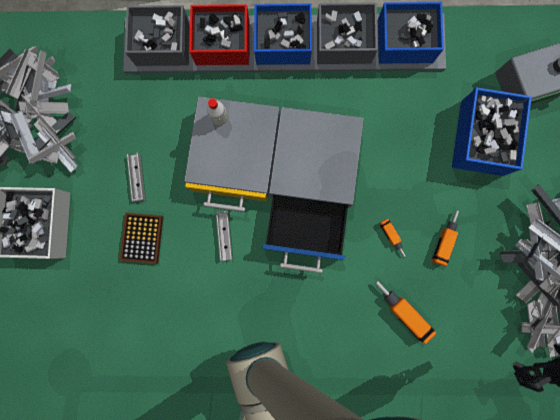

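View pics/side0.png

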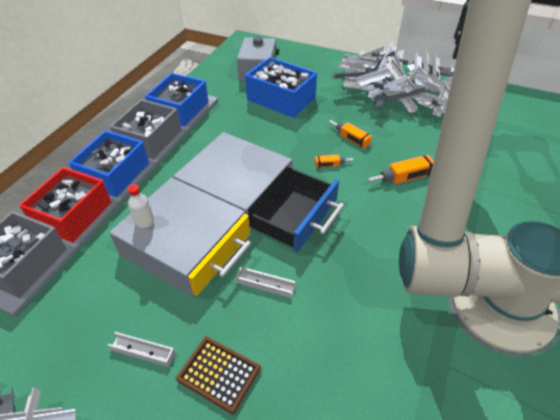

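The middle-sized driver is at about (447,240) in the top view, with its bit pointing up and right. The big one is at (408,315) and the small one at (392,237). The blue drawer front runs from (265,248) to (344,257), with its handle at (302,268).

```bash
cat > h.py <<'E'
import numpy as np, cv2
from bench import monitor, snapshot, camera_params
def cast(n,uv,z):
    p=camera_params(n); f=210/np.tan(np.radians(p["fovy"]/2)); R=p["R"]; C=-R.T@p["t"]
    uv=np.atleast_2d(uv).astype(float)
    d=np.c_[(uv[:,0]-p["cx"])/f,(uv[:,1]-p["cy"])/f,np.ones(len(uv))]@R
    return C+d*((z-C[2])/d[:,2])[:,None]
def proj(n,X):
    p=camera_params(n); f=210/np.tan(np.radians(p["fovy"]/2)); c=np.atleast_2d(X)@p["R"].T+p["t"]
    return c[:,:2]/c[:,2:]*f+[p["cx"],p["cy"]]
def orange(im):
    h=cv2.cvtColor(im,cv2.COLOR_BGR2HSV); m=cv2.inRange(h,(5,150,90),(19,255,255))
    return [c for c in cv2.findContours(m,0,2)[0] if cv2.contourArea(c)>60]
E
python3 - <<'E'
from h import *
np.set_printoptions(precision=4,suppress=True)
for n in("top","side"):
    im=cv2.imread(f"pics/{n}0.png")
    for c in orange(im):
        P=cast(n,c[:,0],.034)
        r=cv2.minAreaRect((P[:,:2]*1000).astype(np.float32)); print(n,c[:,0].mean(0),r,len(c))
    h=cv2.cvtColor(im,cv2.COLOR_BGR2HSV)
print("unit",cast("top",[(280,109),(363,117),(353,206),(271,195)],.085))
print("front",cast("top",[(265,247),(344,257)],.079))
print("handle",cast("top",[(281,266),(322,270)],.058))
im=cv2.imread("pics/top0.png"); a=cv2.resize(im[190:290,240:480],None,fx=3.3,fy=3.3,interpolation=2)
cv2.imwrite("pics/c1.png",a)
E
```

```text
top [405.6364 314.1212] ((286.5037536621094, -329.3498840332031), (109.710205078125, 43.908203125), 44.61796188354492) 33
top [446.4918 242.2295] ((477.2883605957031, -426.23284912109375), (39.43274688720703, 79.35720825195312), 68.91199493408203) 61
top [391.6389 233.3056] ((502.3966369628906, -285.2892761230469), (57.47459030151367, 26.176727294921875), 29.79893684387207) 36
side [406.4    169.9091] ((285.78924560546875, -321.1258239746094), (131.35934448242188, 73.78727722167969), 46.92627716064453) 55
side [326.2895 159.3158] ((502.2160339355469, -266.61773681640625), (69.0297622680664, 44.429420471191406), 27.51708984375) 38
side [355.4483 133.6379] ((464.7872314453125, -409.6400146484375), (63.760704040527344, 110.23605346679688), 70.7136001586914) 58
unit [[ 0.8215  0.0061  0.085 ]
 [ 0.7991 -0.2073  0.085 ]
 [ 0.569  -0.1784  0.085 ]
 [ 0.5971  0.0286  0.085 ]]
front [[ 0.4655  0.0435  0.079 ]
 [ 0.4409 -0.1551  0.079 ]]
handle [[ 0.4174  0.0032  0.058 ]
 [ 0.4076 -0.1015  0.058 ]]
```

View pics/c1.png

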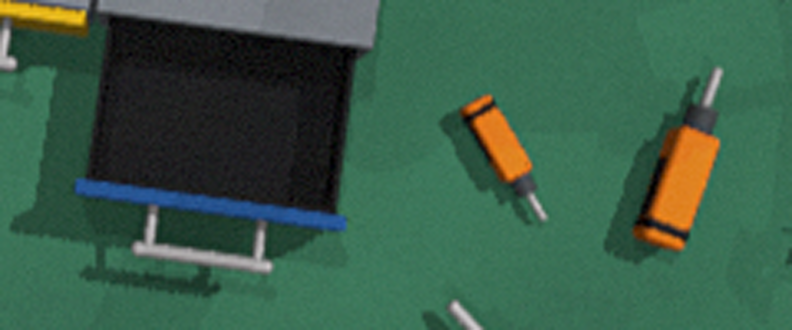

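Crop check: driver tip at crop (718,70), grip front edge about (700,130), and back edge from (636,238) to (682,249). The tray is empty.

Run:
```python
from h import *
np.set_printoptions(precision=4,suppress=True)
q=lambda L:np.array(L)/3.3+[240,190]
print("tip,chuckfront z17",cast("top",q([(718,70),(706,107)]),.017))
print("top face right edge: front, back",cast("top",q([(719,139),(683,249)]),.034))
for n in ("top","side"):
    im=cv2.imread(f"pics/{n}0.png"); c=min(orange(im),key=lambda c:abs(cast(n,c[:,0].mean(0),.017)[0,:2]-[.477,-.426]).sum())
    x,y,w,h=cv2.boundingRect(c); print(n,x,y,w,h)
    if n=="side": cv2.imwrite("pics/c2.png",cv2.resize(im[y-25:y+h+25,x-30:x+w+25],None,fx=8,fy=8,interpolation=2)); print("off",x-30,y-25)
```

```text
tip,chuckfront z17 [[ 0.5627 -0.4661  0.017 ]
 [ 0.5328 -0.4555  0.017 ]]
top face right edge: front, back [[ 0.5061 -0.4581  0.034 ]
 [ 0.4196 -0.427   0.034 ]]
top 437 228 21 32
side 341 123 30 25
off 311 98
```

View pics/c2.png

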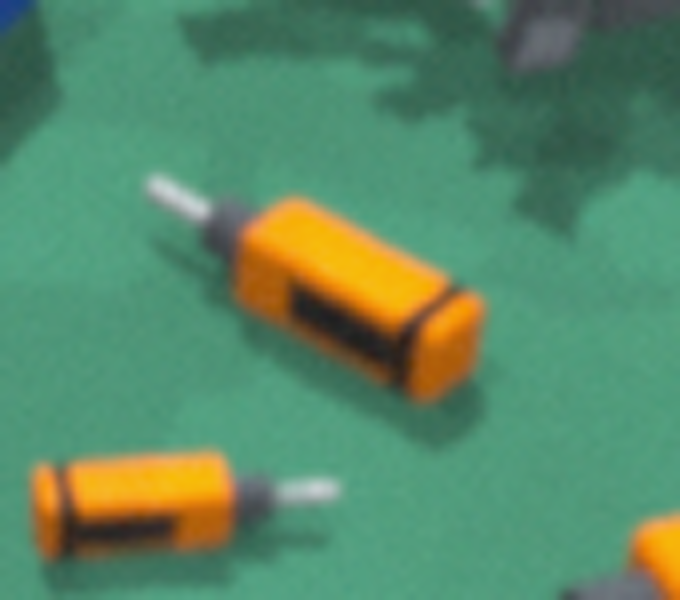

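Run:
```python
from h import *
np.set_printoptions(precision=4,suppress=True)
q=lambda L:np.array(L)/8+[311,98]
print(cast("side",q([(300,198),(240,240),(412,325),(484,300)]),.034)); print("tip",cast("side",q([(150,180)]),.017))
tcp=monitor.state()["tcp_pos"]
d=np.array([.4675,-.429,.15])-tcp; y=-2.7168
print("slide cm",100*np.array([np.cos(y)*d[0]+np.sin(y)*d[1],-d[2],-np.sin(y)*d[0]+np.cos(y)*d[1]]))
```

```text
[[ 0.5013 -0.4583  0.034 ]
 [ 0.514  -0.424   0.034 ]
 [ 0.4393 -0.3995  0.034 ]
 [ 0.419  -0.4244  0.034 ]]
tip [[ 0.5648 -0.4696  0.017 ]]
slide cm [-24.911    8.0542   0.9004]
```

Emit:
move_arm(slide=[[-4,1,0.1],[-9,3,0.4],[-15,5,0.6],[-21,7,0.8],[-24.9,8,0.9]], turn=[0.12,0.28,0.45,0.62,0.768], jaw=[-1,-1,-1,-1,-1], grip_force=50)

```text
t: 0.72
tcp_pos: [0.4691, -0.4269, 0.1487]
orientation: [-1.574, -0.003, 2.795]
force: [-0.1, -0.2, 0.3]
finger_gap: 0.0853
```

```bash
cat >> h.py <<'E'
def go(x,y,z,yaw):
    s=monitor.state(); o=s["orientation"]; R=cv2.Rodrigues(np.zeros(3))[0]
    from scipy.spatial.transform import Rotation as Ro
    M=Ro.from_euler("xyz",o).as_matrix(); d=np.array([x,y,z])-s["tcp_pos"]
    t=-(yaw-o[2]); t=(t+np.pi)%(2*np.pi)-np.pi
    print("t",s["t"],"tcp",s["tcp_pos"].round(4),"rpy",o.round(3),"F",s["force"].round(1),"gap",round(s["finger_gap"],4),"| slide cm",(100*M.T@d).round(2),"turn",round(t,3))
E
python3 -c "
from h import *
go(.468,-.428,.15,2.7986);go(.468,-.428,.008,2.7986)
cv2.imwrite('pics/s1.png',cv2.resize(snapshot('side')[60:260,240:480],None,fx=3,fy=3,interpolation=2))"
```

```text
t 0.725 tcp [ 0.4691 -0.4269  0.1487] rpy [-1.574 -0.003  2.795] F [-0.1 -0.2  0.3] gap 0.0853 | slide cm [ 0.06 -0.13  0.14] turn -0.004
t 0.725 tcp [ 0.4691 -0.4269  0.1487] rpy [-1.574 -0.003  2.795] F [-0.1 -0.2  0.3] gap 0.0853 | slide cm [ 0.02 14.07  0.18] turn -0.004
```

View pics/s1.png

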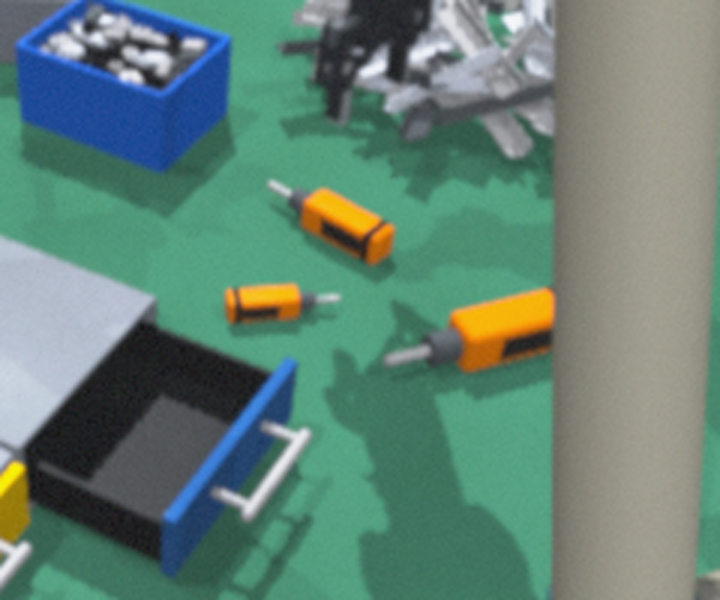

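```bash
python3 -c "
from h import *
s=monitor.state();print(s['t'],s['joints'],s['tcp_pos'])
print(proj('side',[s['tcp_pos'],[.468,-.428,.017]]),proj('top',s['tcp_pos']))
a=np.hstack([cv2.resize(snapshot(n),None,fx=.71,fy=.71) for n in('side','top')]);cv2.imwrite('pics/b1.png',a)"
```

```text
0.775 [-0.84395455  0.42097499  1.49560355  0.00632004  1.22885982  1.07316572] [ 0.47321015 -0.42444429  0.14748112]
[[358.60931269  98.53509471]
 [355.33905542 135.41999527]] [[463.26282795 243.59993674]]
```

View pics/b1.png

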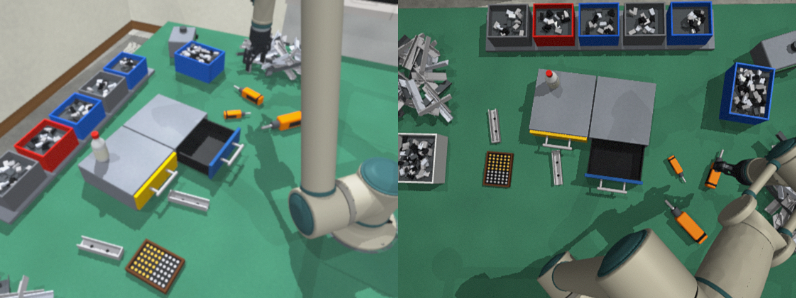

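Emit:
move_arm(slide=[[0.3,2.5,0.2],[0.3,5,0.3],[0.3,7.5,0.3],[0.3,9,0.3],[0.3,9,0.3]], turn=[0,0,0,0,0], jaw=[-1,-1,-1,-1,-1])

```text
t: 1.5
tcp_pos: [0.4634, -0.4286, 0.0581]
orientation: [-1.574, -0.006, 2.802]
force: [0.4, -0.5, 1.0]
finger_gap: 0.0849
```

```bash
python3 -c "
from h import *
go(.468,-.428,.008,2.7986)
a=np.hstack([cv2.resize(snapshot('side')[70:190,290:420],(390*1,360),interpolation=2),cv2.resize(snapshot('top')[190:310,390:520],(390,360),interpolation=2)]);cv2.imwrite('pics/b2.png',a)"
```

```text
t 1.5 tcp [ 0.4634 -0.4286  0.0581] rpy [-1.574 -0.006  2.802] F [ 0.4 -0.5  1. ] gap 0.0849 | slide cm [-0.45  5.01 -0.19] turn 0.003
```

View pics/b2.png

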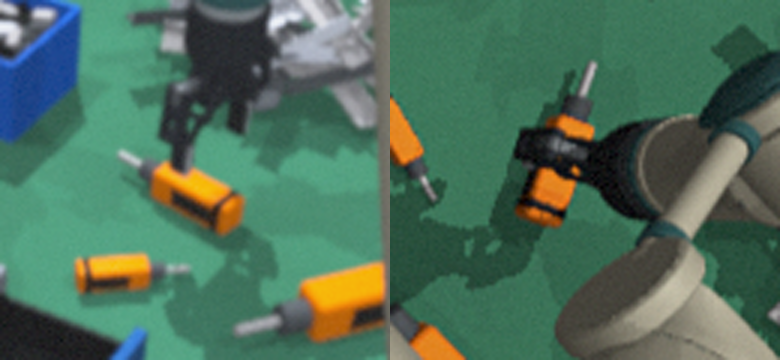

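The fingers straddle the middle of the grip in both views, so I'm going down to close.

Emit:
move_arm(slide=[[-0.2,2,-0.1],[-0.4,3.7,-0.2],[-0.4,4.7,-0.2],[-0.4,5,-0.2],[-0.4,5,-0.2]], turn=[0,0,0,0,0], jaw=[-1,-1,-1,-1,-1])

```text
t: 2.22
tcp_pos: [0.469, -0.4289, 0.0098]
orientation: [-1.573, -0.002, 2.802]
force: [0.1, 1.0, 1.1]
finger_gap: 0.0853
```

Emit:
move_arm(slide=[[0,0,0],[0,0,0],[0,0,0],[0,0,0],[0,0,0]], turn=[0,0,0,0,0], jaw=[-0.3,0,0.2,0.4,0.6], grip_force=50)

```text
t: 2.85
tcp_pos: [0.4693, -0.429, 0.0104]
orientation: [-1.572, -0.002, 2.802]
force: [-0.1, 0.9, 3.4]
finger_gap: 0.0331
```

Emit:
move_arm(slide=[[0,0,0],[0,0,0],[0,0,0],[0,0,0],[0,0,0]], turn=[0,0,0,0,0], jaw=[1,1,1,1,1])

```text
t: 3.48
tcp_pos: [0.4693, -0.429, 0.0104]
orientation: [-1.573, -0.002, 2.802]
force: [0.1, 0.8, 2.4]
finger_gap: 0.0334
```

Emit:
move_arm(slide=[[0,-2,0],[0,-5,0],[0,-9,0],[0,-13,0],[0,-15,0]], turn=[0,0,0,0,0], jaw=[1,1,1,1,1])

```text
t: 4.1
tcp_pos: [0.4696, -0.4298, 0.1617]
orientation: [-1.571, -0.0, 2.802]
force: [-0.5, -0.3, -2.3]
finger_gap: 0.0329
```

```bash
python3 -c "
from h import *
go(.49,-.25,.16,-2.6);go(.515,-.0913,.16,-1.683)"
```

```text
t 4.1 tcp [ 0.4696 -0.4298  0.1617] rpy [-1.571 -0.     2.802] F [-0.5 -0.3 -2.3] gap 0.0329 | slide cm [  4.06   0.18 -17.63] turn -0.881
t 4.1 tcp [ 0.4696 -0.4298  0.1617] rpy [-1.571 -0.     2.802] F [-0.5 -0.3 -2.3] gap 0.0329 | slide cm [  6.99   0.19 -33.43] turn -1.798
```

Emit:
move_arm(slide=[[0.7,0,-3],[1.5,0.1,-6.5],[2.3,0.1,-10.5],[3.2,0.1,-14],[4,0.2,-17.6]], turn=[-0.15,-0.33,-0.51,-0.69,-0.86], jaw=[1,1,1,1,1])

```text
t: 4.72
tcp_pos: [0.4898, -0.2491, 0.1587]
orientation: [-1.573, -0.001, -2.615]
force: [-0.3, 0.8, -2.6]
finger_gap: 0.0329
```

```bash
python3 -c "
from h import *
go(.515,-.0913,.16,-1.683)"
```

```text
t 4.725 tcp [ 0.4898 -0.2491  0.1587] rpy [-1.573e+00 -1.000e-03 -2.615e+00] F [-0.3  0.8 -2.6] gap 0.0329 | slide cm [-10.11  -0.12 -12.38] turn -0.932
```

Emit:
move_arm(slide=[[-2.5,0,-3],[-5,0,-6],[-7.5,0,-9],[-9.3,-0.1,-11.4],[-10.1,-0.1,-12.4]], turn=[-0.18,-0.36,-0.55,-0.74,-0.93], jaw=[1,1,1,1,1])

```text
t: 5.35
tcp_pos: [0.514, -0.0892, 0.1588]
orientation: [-1.575, 0.002, -1.685]
force: [-0.7, -0.5, -3.0]
finger_gap: 0.0328
```

Emit:
move_arm(slide=[[0,0,0],[0,0,0]], turn=[0,0], jaw=[1,1])

```text
t: 5.6
tcp_pos: [0.5134, -0.0896, 0.158]
orientation: [-1.577, 0.001, -1.687]
force: [0.0, -0.4, -2.8]
finger_gap: 0.0335
```

```bash
python3 -c "
from h import *
go(.515,-.0913,.16,-1.683)
a=np.hstack([cv2.resize(snapshot('side')[140:260,200:360],(400,300),interpolation=2),cv2.resize(snapshot('top')[170:290,230:390],(400,300),interpolation=2)]);cv2.imwrite('pics/b3.png',a)"
```

```text
t 5.6 tcp [ 0.5134 -0.0896  0.158 ] rpy [-1.577e+00  1.000e-03 -1.687e+00] F [ 0.  -0.4 -2.8] gap 0.0335 | slide cm [ 0.15 -0.2   0.18] turn -0.004
```

View pics/b3.png

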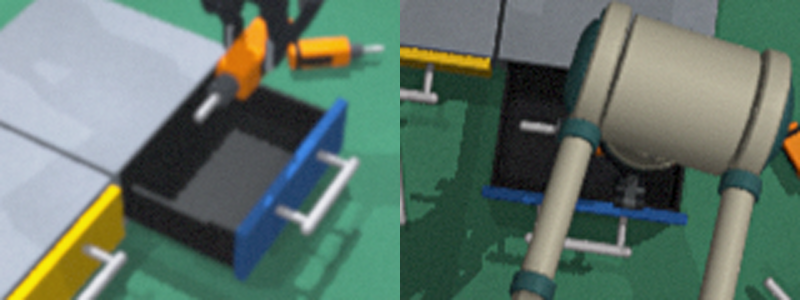

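```bash
python3 -c "
from h import *
print('tip top',cast('top',[(279.2,220.8)],.165),'side',cast('side',[(200+200/2.5,140+117/2.5)],.165))
s=monitor.state()['tcp_pos'];print('expected',s[:2]+.102*np.array([np.cos(1.455),np.sin(1.455)]))
print('front ends side', cast('side',[(200+346/2.5,140+100/2.5),(200+236/2.5,140+228/2.5)],.079))
print('roof front corners side', cast('side',[(200+120/2.5,140+178/2.5),(200+222/2.5,140+80/2.5)],.085))
go(.515,-.0913,.0265,-1.683)"
```

```text
tip top [[0.5250733  0.00635154 0.165     ]] side [[0.52559648 0.00729412 0.165     ]]
expected [0.52553044 0.0113537 ]
front ends side [[ 0.43569529 -0.1550566   0.079     ]
 [ 0.47308917  0.0464641   0.079     ]]
roof front corners side [[ 0.59553061  0.03766934  0.085     ]
 [ 0.56060471 -0.12698474  0.085     ]]
t 5.7 tcp [ 0.5137 -0.09    0.1584] rpy [-1.576  0.002 -1.687] F [-0.5 -0.  -3.1] gap 0.0329 | slide cm [ 0.14 13.19  0.21] turn -0.004
```

Emit:
move_arm(slide=[[0,2.5,0.1],[0,5,0.2],[0,8,0.2],[0,10,0.2],[0,11.2,0.2]], turn=[0,0,0,0,0], jaw=[1,1,1,1,1])

```text
t: 6.32
tcp_pos: [0.5148, -0.0906, 0.0453]
orientation: [-1.577, 0.002, -1.689]
force: [1.2, -0.1, -2.8]
finger_gap: 0.0328
```

```bash
python3 -c "
from h import *
go(.515,-.090,.027,-1.683)
a=cv2.resize(snapshot('side')[140:260,200:360],(640,480),interpolation=2);cv2.imwrite('pics/b4.png',a)"
```

```text
t 6.325 tcp [ 0.5148 -0.0906  0.0453] rpy [-1.577  0.002 -1.689] F [ 1.2 -0.1 -2.8] gap 0.0328 | slide cm [-0.06  1.83  0.03] turn -0.006
```

View pics/b4.png

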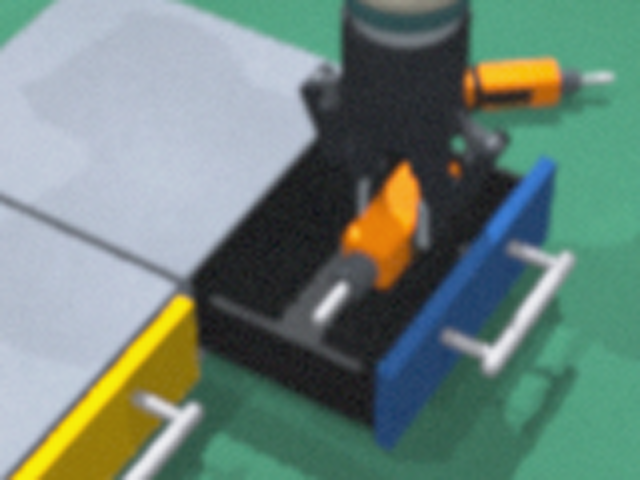

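The driver is inside the tray and clear of every wall. I'll lower it gently.

Emit:
move_arm(slide=[[0,0.6,0],[0,1.1,0],[0,1.4,0],[0,1.6,0],[0,1.7,0]], turn=[0,0,0,0,0], jaw=[1,1,1,1,1])

```text
t: 7.0
tcp_pos: [0.5142, -0.0902, 0.0275]
orientation: [-1.578, 0.002, -1.689]
force: [0.4, 0.2, -1.7]
finger_gap: 0.0331
```

Emit:
move_arm(slide=[[0,0.05,0],[0,0.1,0],[0,0.1,0]], turn=[0,0,0], jaw=[1,1,1])

```text
t: 7.38
tcp_pos: [0.5148, -0.0903, 0.0273]
orientation: [-1.577, 0.002, -1.689]
force: [-1.5, 1.8, 6.0]
finger_gap: 0.0331
```

Emit:
move_arm(slide=[[0,0,0],[0,0,0],[0,0,0],[0,0,0],[0,0,0]], turn=[0,0,0,0,0], jaw=[0.15,0.05,-0.1,-0.2,-0.2])

```text
t: 8.0
tcp_pos: [0.5147, -0.0903, 0.0272]
orientation: [-1.577, 0.002, -1.689]
force: [0.1, -0.2, 0.6]
finger_gap: 0.0512
```

Emit:
move_arm(slide=[[0,-1.5,0],[0,-4,0],[0,-8,0],[0,-12,0],[0,-14,0]], turn=[0,0,0,0,0], jaw=[-0.2,-0.2,-0.2,-0.2,-0.2])

```text
t: 8.62
tcp_pos: [0.5168, -0.091, 0.1709]
orientation: [-1.572, 0.001, -1.689]
force: [1.3, -1.1, 0.2]
finger_gap: 0.0513
```

```bash
python3 -c "
from h import *
go(.34,-.044,.2,-1.683)
a=cv2.resize(snapshot('side')[140:260,200:360],(640,480),interpolation=2);cv2.imwrite('pics/b5.png',a)"
```

```text
t 8.625 tcp [ 0.5168 -0.091   0.1709] rpy [-1.572e+00  1.000e-03 -1.689e+00] F [ 1.3 -1.1  0.2] gap 0.0513 | slide cm [ -2.59  -2.89 -18.11] turn -0.006
```

View pics/b5.png

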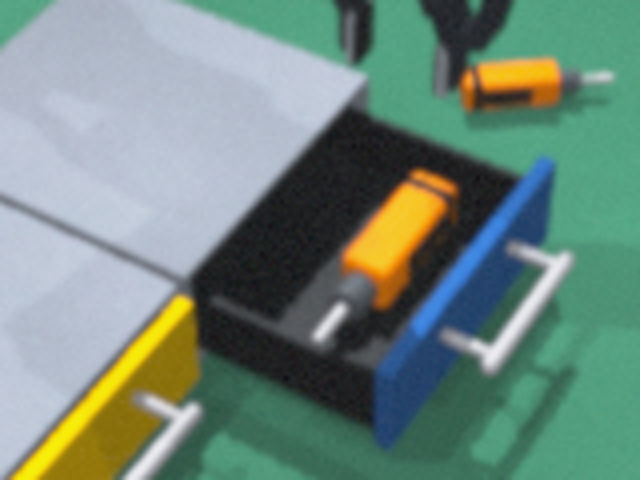

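Emit:
move_arm(slide=[[-0.6,0,-4],[-1.2,0,-8],[-1.9,0,-12],[-2.4,0,-15],[-2.6,0,-16]], turn=[0,0,0,0,0], jaw=[0.2,0.5,0.8,1,1])

```text
t: 9.3
tcp_pos: [0.3603, -0.0461, 0.1724]
orientation: [-1.569, 0.0, -1.689]
force: [-0.6, 1.0, -0.6]
finger_gap: 0.0
```

```bash
python3 -c "
from h import *
go(.358,-.046,.038,-1.683)"
```

```text
t 9.3 tcp [ 0.3603 -0.0461  0.1724] rpy [-1.569  0.    -1.689] F [-0.6  1.  -0.6] gap 0.0 | slide cm [ 0.02 13.44 -0.26] turn -0.006
```

Emit:
move_arm(slide=[[0,3,-0.3],[0,6.5,-0.3],[0,10,-0.3],[0,12.5,-0.3],[0,13.4,-0.3]], turn=[0,0,0,0,0], jaw=[1,1,1,1,1])

```text
t: 9.93
tcp_pos: [0.3579, -0.0458, 0.0373]
orientation: [-1.57, 0.001, -1.689]
force: [0.0, 0.3, -0.2]
finger_gap: 0.0002
```

Emit:
move_arm(slide=[[0,0,0.5],[0,0,1.2],[0,0,2],[0,0,2.8],[0,0,3.6]], turn=[0,0,0,0,0], jaw=[1,1,1,1,1])

```text
t: 10.55
tcp_pos: [0.3942, -0.0501, 0.0376]
orientation: [-1.57, 0.0, -1.689]
force: [-3.3, -0.4, 1.7]
finger_gap: -0.0003
```

```bash
python3 -c "
from h import *
go(.50,-.062,.038,-1.683)
a=np.hstack([cv2.resize(snapshot('side')[140:260,200:360],(400,300),interpolation=2),cv2.resize(snapshot('top')[170:290,230:390],(400,300),interpolation=2)]);cv2.imwrite('pics/b6.png',a)"
```

```text
t 10.55 tcp [ 0.3942 -0.0501  0.0376] rpy [-1.57   0.    -1.689] F [-3.3 -0.4  1.7] gap -0.0003 | slide cm [-0.07 -0.03 10.65] turn -0.006
```

View pics/b6.png

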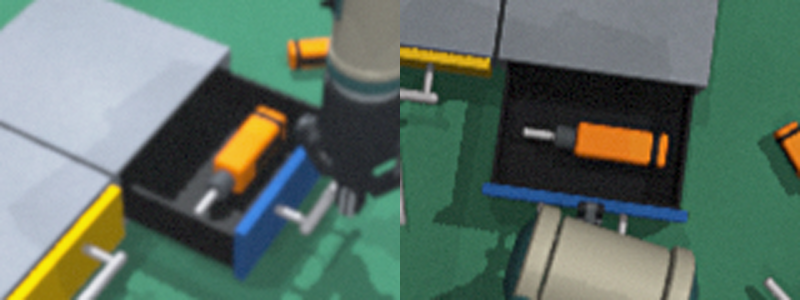

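The finger is on the handle near its middle with about 3 N of contact, and the driver lies flat in the tray. Now a slow push.

Emit:
move_arm(slide=[[0,0,0.6],[0,0,1.3],[0,0,2.1],[0,0,2.9],[0,0,3.7]], turn=[0,0,0,0,0], jaw=[1,1,1,1,1])

```text
t: 11.28
tcp_pos: [0.4321, -0.0548, 0.0375]
orientation: [-1.569, 0.0, -1.688]
force: [-2.6, -1.2, -1.3]
finger_gap: -0.0
```

Emit:
move_arm(slide=[[0,0,0.8],[0,0,1.6],[0,0,2.4],[0,0,3.2],[0,0,3.9]], turn=[0,0,0,0,0], jaw=[1,1,1,1,1])

```text
t: 11.9
tcp_pos: [0.4716, -0.0595, 0.0376]
orientation: [-1.569, 0.0, -1.689]
force: [-2.0, -0.3, -0.2]
finger_gap: -0.0002
```

Emit:
move_arm(slide=[[0,0,0.6],[0,0,1.2],[0,0,1.8],[0,0,2.3],[0,0,2.7]], turn=[0,0,0,0,0], jaw=[1,1,1,1,1])

```text
t: 12.52
tcp_pos: [0.4987, -0.0627, 0.0377]
orientation: [-1.569, 0.0, -1.689]
force: [-2.1, -0.6, -0.7]
finger_gap: -0.0001
```

```bash
python3 -c "
from h import *
go(.51,-.063,.038,-1.683)
a=np.hstack([cv2.resize(snapshot('side')[140:260,200:360],(400,300),interpolation=2),cv2.resize(snapshot('top')[170:290,230:390],(400,300),interpolation=2)]);cv2.imwrite('pics/b7.png',a)"
```

```text
t 12.525 tcp [ 0.4987 -0.0627  0.0377] rpy [-1.569  0.    -1.689] F [-2.1 -0.6 -0.7] gap -0.0001 | slide cm [-0.1  -0.03  1.13] turn -0.006
```

View pics/b7.png

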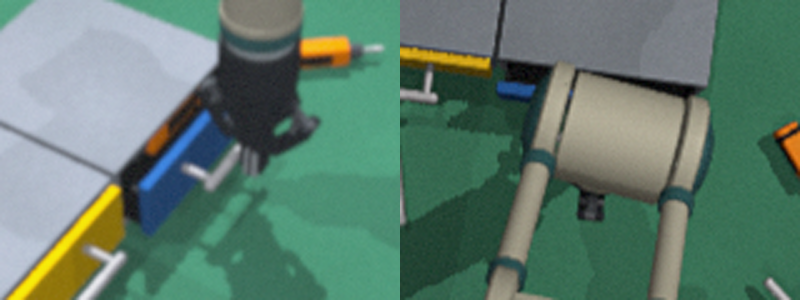

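Emit:
move_arm(slide=[[0,0,0.3],[0,0,0.6],[0,0,0.9],[0,0,1.1],[0,0,1.3]], turn=[0,0,0,0,0], jaw=[1,1,1,1,1])

```text
t: 13.25
tcp_pos: [0.5099, -0.064, 0.0376]
orientation: [-1.572, 0.0, -1.688]
force: [-7.6, -1.4, 4.9]
finger_gap: -0.0005
```

Emit:
move_arm(slide=[[0,0,0.15],[0,0,0.3],[0,0,0.45],[0,0,0.6],[0,0,0.7]], turn=[0,0,0,0,0], jaw=[1,1,1,1,1])

```text
t: 13.88
tcp_pos: [0.5124, -0.064, 0.0372]
orientation: [-1.581, 0.001, -1.688]
force: [-9.6, -1.1, 5.8]
finger_gap: 0.0004
```

Emit:
move_arm(slide=[[0,0,0.2],[0,0,0.4],[0,0,0.6],[0,0,0.8],[0,0,0.9]], turn=[0,0,0,0,0], jaw=[1,1,1,1,1])

```text
t: 14.5
tcp_pos: [0.5214, -0.0649, 0.0372]
orientation: [-1.582, 0.001, -1.688]
force: [-4.4, 0.6, 3.0]
finger_gap: 0.0004
```

```bash
python3 -c "
from h import *
s=monitor.state();go(.52,-.065,.038,-1.683);print(s['joints'].round(3),s['joint_efforts'].round(1),s['wrist_torque'].round(2))
a=np.hstack([cv2.resize(snapshot('side')[140:260,200:360],(400,300),interpolation=2),cv2.resize(snapshot('top')[170:290,230:390],(400,300),interpolation=2)]);cv2.imwrite('pics/b8.png',a)"
```

```text
t 14.5 tcp [ 0.5214 -0.0649  0.0372] rpy [-1.582e+00  1.000e-03 -1.688e+00] F [-4.4  0.6  3. ] gap 0.0004 | slide cm [ 0.02 -0.08 -0.14] turn -0.005
[-2.560e-01  3.930e-01  1.876e+00 -1.000e-03  8.840e-01 -1.390e-01] [  0.2 -40.2 -19.3   0.3  -1.4  -0. ] [0.01 0.61 0.02]
```

The force peaked near 9.6 N and fell to 4.4 N, so the catch has been passed. I'll press on gently to confirm the end stop.

Emit:
move_arm(slide=[[0,0,0.2],[0,0,0.4],[0,0,0.5],[0,0,0.6],[0,0,0.6]], turn=[0,0,0,0,0], jaw=[1,1,1,1,1])

```text
t: 15.22
tcp_pos: [0.5215, -0.0647, 0.0367]
orientation: [-1.594, 0.001, -1.687]
force: [-13.0, 1.1, 9.8]
finger_gap: -0.0
```

```bash
cat > chk.py <<'E'
from h import *
go(.52,-.065,.038,-1.683)
im=snapshot('top'); h=cv2.cvtColor(im,cv2.COLOR_BGR2HSV); m=cv2.inRange(h,(105,130,60),(125,255,255)); y=cv2.inRange(h,(20,150,120),(32,255,255))
for nm,k in(('blue',m),('yel',y)):
    k[:160]=0; k[:,:180]=0; k[:,380:]=0
    v,u=np.nonzero(k)
    if len(u): print(nm,u.min(),u.max(),[(c,v[u==c].min(),v[u==c].max()) for c in range(u.min(),u.max()+1,10) if (u==c).any()])
E
python3 chk.py
```

```text
t 15.225 tcp [ 0.5215 -0.0647  0.0367] rpy [-1.594e+00  1.000e-03 -1.687e+00] F [-13.    1.1   9.8] gap -0.0 | slide cm [ 0.05 -0.12 -0.14] turn -0.004
blue 270 282 [(270, np.int64(194), np.int64(198)), (280, np.int64(195), np.int64(200))]
yel 185 265 [(185, np.int64(185), np.int64(186)), (195, np.int64(184), np.int64(188)), (205, np.int64(185), np.int64(189)), (215, np.int64(187), np.int64(190)), (225, np.int64(188), np.int64(192)), (235, np.int64(189), np.int64(193)), (245, np.int64(191), np.int64(194)), (255, np.int64(192), np.int64(196)), (265, np.int64(193), np.int64(197))]
```

The tool didn't move at 13 N, so the drawer is at its end stop. The blue front also lines up with the shut yellow front in the image. Backing off.

Emit:
move_arm(slide=[[0,0,-0.6],[0,0,-1.5],[0,0,-3],[0,0,-5],[0,0,-7]], turn=[0,0,0,0,0], jaw=[1,1,1,1,1])

```text
t: 15.9
tcp_pos: [0.4511, -0.0565, 0.0384]
orientation: [-1.593, 0.001, -1.687]
force: [-0.8, 0.1, -0.1]
finger_gap: -0.0001
```

Emit:
move_arm(slide=[[0,-2,-2],[0,-5,-5],[0,-9,-8],[0,-13,-11],[0,-15,-12]], turn=[0,0,0,0,0], jaw=[1,1,1,1,1])

```text
t: 16.52
tcp_pos: [0.3339, -0.0428, 0.1927]
orientation: [-1.589, 0.001, -1.687]
force: [1.2, -0.2, -0.6]
finger_gap: 0.0001
```

```bash
python3 chk.py
python3 - <<'E'
from h import *
for n in('top','side'):
    im=snapshot(n)
    a=cv2.imread(f'pics/{n}0.png'); d=cv2.absdiff(a,im).max(2)
    m=cv2.morphologyEx((d>60).astype(np.uint8),cv2.MORPH_OPEN,np.ones((3,3)))
    k,_,st,_=cv2.connectedComponentsWithStats(m); print(n,[tuple(map(int,s)) for s in st[1:] if s[4]>30])
    print([c[:,0].mean(0).round(1).tolist() for c in orange(im)])
E
```

```text
t 16.525 tcp [ 0.3339 -0.0428  0.1927] rpy [-1.589e+00  1.000e-03 -1.687e+00] F [ 1.2 -0.2 -0.6] gap 0.0001 | slide cm [ 0.05 15.12 19.03] turn -0.004
blue 270 350 [(270, np.int64(194), np.int64(198)), (280, np.int64(195), np.int64(199)), (290, np.int64(197), np.int64(201)), (300, np.int64(198), np.int64(202)), (310, np.int64(199), np.int64(203)), (320, np.int64(201), np.int64(205)), (330, np.int64(202), np.int64(206)), (340, np.int64(203), np.int64(208)), (350, np.int64(205), np.int64(208))]
yel 185 265 [(185, np.int64(185), np.int64(185)), (195, np.int64(184), np.int64(188)), (205, np.int64(185), np.int64(189)), (215, np.int64(187), np.int64(190)), (225, np.int64(188), np.int64(192)), (235, np.int64(189), np.int64(193)), (245, np.int64(191), np.int64(194)), (255, np.int64(192), np.int64(196)), (265, np.int64(193), np.int64(197))]
top [(270, 195, 81, 14, 347), (267, 206, 79, 49, 2065), (279, 218, 14, 7, 76), (296, 221, 10, 5, 46), (432, 229, 26, 37, 558), (266, 246, 21, 5, 63), (281, 259, 41, 13, 171), (299, 288, 12, 8, 65), (266, 292, 26, 56, 586), (281, 298, 66, 66, 2942), (338, 3
[... 309 characters left out ...]
, 27, 9, 154), (532, 0, 28, 6, 114), (528, 4, 32, 16, 352), (453, 6, 21, 53, 316), (474, 9, 11, 17, 144), (405, 14, 13, 18, 154), (545, 23, 15, 14, 150), (420, 25, 11, 5, 41), (364, 57, 42, 33, 549), (408, 64, 7, 7, 41), (433, 77, 73, 164, 4600), (369, 85, 10, 12, 74), (365, 99, 40, 17, 413), (337, 113, 72, 74, 2552), (386, 119, 10, 6, 43), (447, 131, 11, 10, 66), (248, 162, 95, 90, 3463), (412, 226, 57, 62, 2012), (538, 228, 22, 47, 399), (466, 232, 43, 32, 976), (399, 248, 15, 40, 425), (501, 262, 12, 13, 89), (454, 269, 32, 30, 533), (441, 308, 37, 20, 456), (478, 316, 49, 24, 297), (471, 329, 26, 18, 149), (508, 352, 13, 22, 180), (487, 391, 32, 17, 265)]
[[409.2, 170.8], [326.0, 159.7]]
```

```bash
python3 -c "
from bench import manip; print(manip.close_job())"
```

```text
the job is handed in; nothing more can be done
None
```

The middle-sized orange screwdriver is lying flat in the blue drawer, and the drawer is pushed fully home past its catch. I handed the job in at about 16.6 s with the arm backed off and touching nothing.

- **Placing:** I lowered the screwdriver onto the tray floor, with about 6 N of contact, before opening the fingers. A picture taken before the push showed it flat and clear of the walls.
- **Closing:** I pushed the handle slowly. The force rose to about 9.6 N at the catch and dropped to 4.4 N once past it. A final press of 13 N moved the drawer no further.
- **Last checks:** In the top view the blue front lines up with the shut yellow front and stayed there after the arm let go. Comparing the top pictures from start and finish showed no change at the yellow drawer, brackets, screw tray, oil bottle or the other two screwdrivers.
- **Not checked by eye:** I had used all 12 pictures before the drawer closed, so these last checks come from colour measurements and image differences. In the final side view, the arm and its shadow confused the comparison around the other two screwdrivers. The big one's measured outline also shifted a few pixels in both views, but the top view showed no change where it lies. I put the shift down to the arm or its shadow.

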